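# Brace the swivel jar and open it

## Task

Lock the swivelling jar stand by taking the long steel pin from the white block and pushing it down between the fork's prongs, fully home in the stand's narrow tube. Then unscrew the tight jar cap anticlockwise, stop turning as soon as it comes free, and lift it straight up. Finish while still holding the cap level about 3 cm above the jar's mouth, with the pin left in place, the jar not spun round, and the other things on the counter left where they are.

Things in the scene. Friction and masses are not known exactly. Their poses are not given: they have to be found in the camera images.
- stand: Fixed swivel jar stand: steel base plate 130 x 230 mm, 15 mm thick. Origin on the table under the jar's axis, z up; the lock tube stands 115 mm away along its -y axis. Its turntable carries the jar (amber, 58 mm wide, foot clamped, shoulder 115 mm above the table) and a steel fork whose two prongs straddle the space over the tube.
- tube_mouth (a point): centre of the mouth of the upright lock tube, 55 mm above the table; bore 13.6 mm, 40 mm deep with a solid floor (15 mm above the table), outside 24 mm; axis vertical
- jar_mouth (a point): centre of the jar's neck rim, 138 mm above the table, on the jar axis; turns with the turntable (z up). With the cap off, the jar's sprung rubber gasket stands up 7 mm above this point
- turntable (a joint): turn of jar and fork on the stand, rad, 0 at the start, positive anticlockwise from above; unpinned it slips round at 0.02 N m, far less than the cap needs. Fork: prongs 58 to 68 mm above the table, to 135 mm from the jar axis, 28 mm gap between them; a pin standing in the tube between them stops it within about 0.1 rad either way
- cap_center (a point): centre (half-way up, on the axis) of the steel screw cap, 62 mm wide, 24 mm high, at first 133 mm above the table; lower edge 12 mm below this point. Three lugs in it sit under ledges on the neck; a sprung gasket presses it up with about 12 N, so it takes about 0.3 N m to turn and can not be lifted until unscrewed
- cap: the same cap; origin at the centre of its lower edge, z up. It lets go after 0.65 to 0.8 rad anticlockwise (from above) relative to the jar, then lifts straight off with little force. 1.4 rad relative to the jar is too far. Clockwise it is blocked
- pin_head (a point): centre of the lock pin's grip: round head 20 mm wide, 32 mm high, top 16 mm above this point. The pin is a straight upright steel rod, 150 mm long over all, 120 g, shank 10 mm thick, chamfered foot 134 mm below this point. It starts in one hole of the white block, foot 10 mm above the table (hole 40 mm deep, block top at 50 mm)
- pin_foot (a point): centre of the lower end of the same pin, on its axis; home in the tube it is 15 mm above the table
- block: fixed white parking block, 150 x 50 x 50 mm, two holes 80 mm apart along its x axis; origin under its centre; holds the pin and the thermometer, either way round
- thermometer: dial thermometer, a distractor parked in the other hole of the block: flat round head 44 mm wide and 12 mm thick, its top 122 mm above the table, on a 9 mm stem; origin at its lower tip
- sauce_cup: white cup, 72 mm wide, 70 mm high, bystander; origin under its centre
- squeeze_bottle: white bottle, 60 mm wide, 150 mm high, bystander; origin under its centre
- spare_jar: closed jar standing by itself on the table, 66 mm wide, 100 mm high, bystander; origin under its centre
- tin: tin can, 74 mm wide, 110 mm high, bystander; origin under its centre
- spatula: wooden-handled spatula lying on the table, bystander
- salt_bowl: small steel bowl, 100 mm wide, 45 mm high, bystander; origin under its centre
Mind the look-alikes: they are no part of the job. Leave any purple look-alike of the cap alone.

How it is judged:
By the outcome, as a careful person would: the job done as asked, in the order asked, and still so for the second after the job is handed in, while the arm keeps its last pose, push and grip.
It also fails if it takes over 58 s, if anything falls off the work surface, if the arm or the gripper's body presses on something with over 40 N, if the wrist force passes 120 N, or if a joint passes its speed limit or range.

## Robot

A 6-joint arm with a two-finger parallel gripper is mounted at the origin on the work surface. World frame = base frame: x ahead of the robot, y to its left, z up, the work surface at z = 0. Lengths are in m, angles in rad, forces in N, time in s.
With the tool pointing down it reaches from about 0.275 to 0.875 m from the base axis. Payload 12.5 kg.
Tool frame: the origin (TCP) lies at the very end of the fingers, on their centre line; the grasp point (between the pads) lies 19 mm behind it; x points along the fingers, y is the direction in which the jaws open and shut, and the axes are right-handed (so a half turn about x gives the same grasp; the last joint's range is limited). The gripper opens to 85 mm and grips with 20 to 120 N. Pads are 22 mm wide; open, the fingers measure 114 mm over their backs; the gripper's body (76 mm by 85 mm) begins 54 mm behind the grasp point. The pads swing forward as they close: fully open they stand 13 mm farther back than shut.
Start: joints at [-1.262, 0.351, 1.652, -0, 1.139, -0.085], TCP at [0.211, -0.508, 0.231] pointing down, gripper open.
Joint ranges: [-2.75, 2.75], [-0.79, 2.1], [0.01, 2.65], [-1.57, 4.71], [0.07, 3.14], [-2.87, 2.87]. Speed limits (rad/s): [2.22, 2.22, 2.79, 3.14, 3.14, 3.14].

## Interface

Orientations are given as a 3x3 rotation matrix whose columns are the frame's x, y, z axes.
In Python, from bench import manip gives the robot as it stands. Calls block until the motion is done:
- manip.move_ptp(position, orientation): joint-space move of the TCP to a pose.
- manip.move_l(position, attitude=None, max_speed=0.15): straight line of the TCP; attitude=None keeps the orientation; max_speed is the mean speed in m/s.
- manip.move_j(angles): joint-space move.
- manip.set_gripper(opening, effort=None): opening from 0.0 (shut) to 1.0 (fully open); effort is the grip in N (None keeps the last); returns when the fingers have stopped.
- manip.dwell(seconds).
- manip.inverse_kinematics(position, orientation): joint angles nearest the present ones, or None.
- manip.grab_frame(name): name is "scene" or "top"; returns (picture, depth): 384x512x3 uint8, red, green, blue; 384x512 float32, m along the optical axis (not along the pixel's ray), 0 where there is no reading.
- manip.get_calibration(name): a dict with "camera_matrix" (3x3 intrinsics, pixels), "R" (3x3) and "t" (3): a world point X has camera coordinates R X + t. Camera axes: x right, y down, z forward; pixel columns grow to the right and rows downward; lengths in m; the calibration is good to about 2 mm. A picture is of the moment at which its call begins. get_calibration takes no time and is no camera call.
A pose or a line that the arm cannot do raises manip.Unreachable and nothing moves.
- manip.sign_off(): hands the job in, once; it reports no verdict.
Trained networks look in the newest picture that a camera, given by its name, has taken for a name from the list of things; names that differ only in an ending like _2 or _b are one class to them, and where a whole thing is asked for, a point or a joint stands for the part that bears it (a point fixed in the world has none). Each returns a list of dicts, best first, with "confidence" (0 to 1); they miss things now and then, are a little off and sometimes report something else, mostly with a low value. They report only what shows in the picture. A call takes as long as a camera call. They do not tell look-alikes from the thing itself.
- manip.look_for(camera, name): "at" ([x, y, z] in m, in world coordinates, good to about 4 mm: the middle of the surface that is visible of it).
Readings, each from a call of its own:
- manip.current_time(): time.
- manip.current_qpos(): joint angles.
- manip.current_joint_vel(): joint speeds.
- manip.current_joint_torque(): joint torques, N m.
- manip.current_ee_pos(): TCP position.
- manip.current_tcp_rot(): TCP orientation.
- manip.current_force(): force on the tool from outside, world axes, zero at the start.
- manip.current_ft_torque(): the same for the moment, N m.
- manip.current_grip_width(): opening from 0.0 (shut) to 1.0 (fully open).
Only numpy, scipy, OpenCV 4.12 (cv2) and the standard library are available. Lean on these libraries where they do the work, as an engineer would, in place of code of your own. Each camera call takes 0.05 s, during which the arm holds its last target.

## Working session

There is one attempt and no reset: what is moved stays moved. The work goes in short steps, each a Python script; the robot and the scene stay as the last script left them, time stands still between calls to the robot, and variables do not carry over. Pictures are saved under pics/ and viewed, and the job is handed in when it is done.

```bash
ls; mkdir -p pics
python3 - <<'E'
from bench import manip
import cv2,numpy as np
for n in("scene","top"):
    p,d=manip.grab_frame(n); cv2.imwrite(f"pics/{n}0.png",cv2.resize(p[:,:,::-1],(800,600)))
    np.savez(f"/tmp/{n}0.npz",p=p,d=d)
    c=manip.get_calibration(n); print(n,c)
    for k in("stand","cap","pin_head","block","thermometer"):
        for r in manip.look_for(n,k)[:3]:
            print(k,np.round(r["at"],4),round(r["confidence"],2))
print(manip.current_time(),manip.current_tcp_rot(),manip.current_grip_width())
E
```

```text
pics
scene {'camera_matrix': array([[449.91408675,   0.        , 259.86684455],
       [  0.        , 449.91408675, 188.31835874],
       [  0.        ,   0.        ,   1.        ]]), 'R': array([[ 0.7821758 ,  0.62303675,  0.00512062],
       [ 0.42215915, -0.52390881, -0.73979809],
       [-0.45823866,  0.58081388, -0.67280946]]), 't': array([-0.4473025 , -0.16107378,  1.75668124])}
stand [ 0.5854 -0.0722  0.0151] 0.66
cap [0.5512 0.1592 0.0242] 0.54
cap [ 0.4672 -0.3437  0.1344] 0.5
pin_head [0.6803 0.4295 0.0054] 0.67
pin_head [ 0.4681 -0.3445  0.1335] 0.46
block [ 0.5245 -0.3498  0.0496] 0.93
block [ 0.5636 -0.0224  0.1398] 0.24
thermometer [ 0.5506 -0.3417  0.124 ] 0.79
top {'camera_matrix': array([[466.8259892 ,   0.        , 253.49060067],
       [  0.        , 466.8259892 , 197.21315347],
       [  0.        ,   0.        ,   1.        ]]), 'R': array([[-0.0031169 , -0.99997436, -0.00644691],
       [-0.99523161,  0.0037305 , -0.09746855],
       [ 0.09749011,  0.00611237, -0.99521772]]), 't': array([0.00435657, 0.58872461, 1.4298908 ])}
stand [ 0.5698 -0.0606  0.0158] 0.78
cap [ 0.5562 -0.0085  0.1451] 0.71
cap [0.5416 0.1736 0.0271] 0.53
pin_head [ 0.4602 -0.3349  0.1629] 0.61
block [ 0.4949 -0.3271  0.0511] 0.63
thermometer [ 0.5449 -0.3307  0.1214] 0.53
thermometer [0.687  0.437  0.0042] 0.26
0.6 [[-3.80955323e-05  3.83703776e-01 -9.23456231e-01]
 [ 3.46168046e-05 -9.23456231e-01 -3.83703777e-01]
 [-9.99999999e-01 -4.65845035e-05  2.18969581e-05]] 0.9973473125161881
```

View pics/scene0.png

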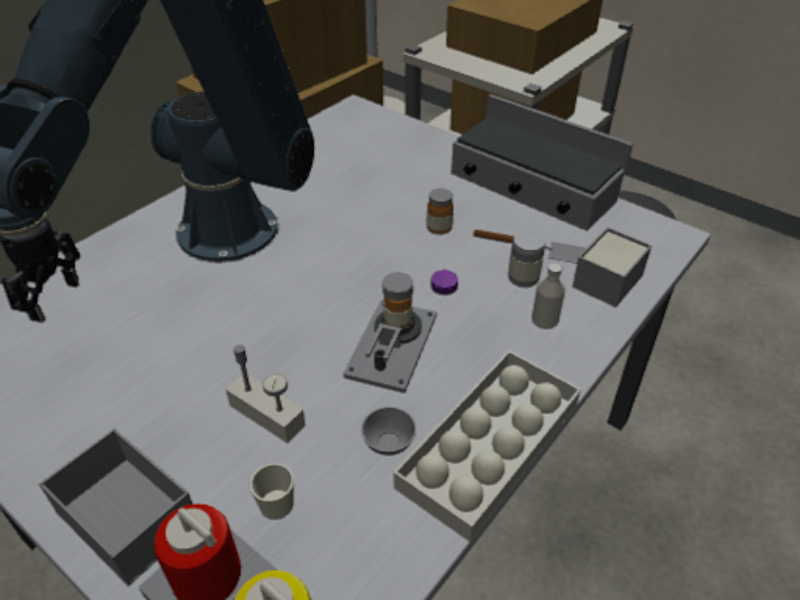

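View pics/top0.png

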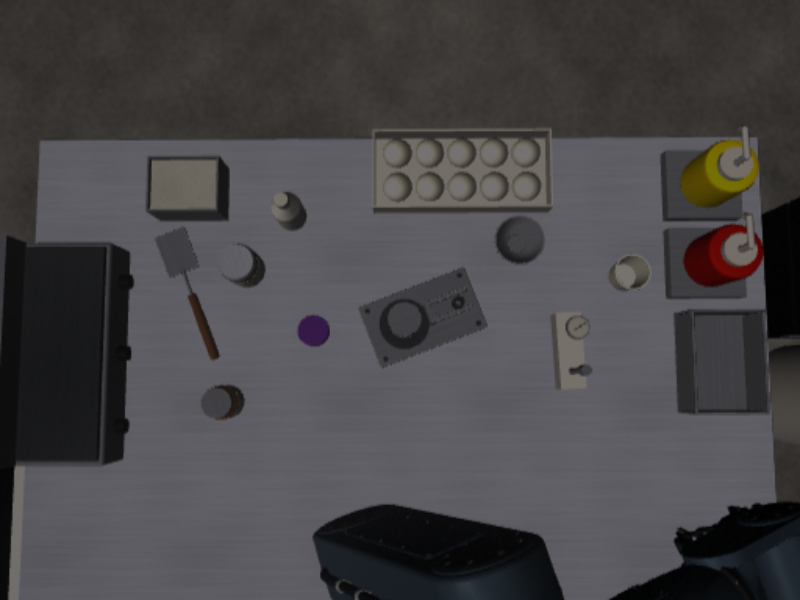

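The pin's round head is at (240,355) in the scene view and (581,370) in the top view. The thermometer is the flat dial at (275,383) and (578,327). The stand's cap is at (398,283) and (404,322). Things it could be confused with are the purple cap at (444,282) and (313,331), the spare jar's lid at (440,197) and (217,402), and the tin at (238,262) in the top view. Next I'll measure with depth.

```bash
cat > h.py <<'E'
from bench import manip
import cv2,numpy as np
def cloud(n,d):
    c=manip.get_calibration(n);K=c["camera_matrix"];v,u=np.indices(d.shape)
    P=np.stack([(u-K[0,2])/K[0,0]*d,(v-K[1,2])/K[1,1]*d,d],-1)
    W=(P-c["t"])@c["R"]; W[d<=0]=np.nan; return W
def proj(n,X):
    c=manip.get_calibration(n);q=c["camera_matrix"]@(c["R"]@np.asarray(X,float)+c["t"]);return q[:2]/q[2]
def sel(W,c,r,z0,z1):
    m=(np.hypot(W[...,0]-c[0],W[...,1]-c[1])<r)&(W[...,2]>z0)&(W[...,2]<z1); return m
E
python3 - <<'E'
from h import *
ims={}
for n in("scene","top"):
    z=np.load(f"/tmp/{n}0.npz");p,d=z["p"],z["d"];W=cloud(n,d)
    def rep(name,c,r,a,b):
        m=sel(W,c,r,a,b);Q=W[m]
        if len(Q)<4: print(n,name,len(Q));return
        (cx,cy),rad=cv2.minEnclosingCircle(Q[:,:2].astype(np.float32))
        print(n,name,len(Q),"mean",Q.mean(0).round(4),"mec",round(cx,4),round(cy,4),round(rad,4),"z",np.percentile(Q[:,2],[5,50,95]).round(4))
    rep("captop",(.556,-.008),.05,.135,.16)
    rep("pinhead",(.462,-.338),.03,.13,.17)
    rep("pintop",(.462,-.338),.03,.152,.17)
    rep("therm",(.547,-.335),.04,.11,.135)
    rep("block",(.5,-.33),.11,.042,.056)
    rep("plate",(.57,-.06),.16,.010,.019)
    rep("fork",(.58,-.11),.045,.056,.075)
    rep("tube",(.6,-.11),.03,.045,.057)
    m=sel(W,(.57,-.06),.16,.010,.019);Q=W[m][:,:2].astype(np.float32)
    print("platerect",cv2.minAreaRect(Q*1000))
    m=sel(W,(.5,-.33),.11,.042,.056);Q=W[m][:,:2].astype(np.float32)
    print("blockrect",cv2.minAreaRect(Q*1000))
    for nm,X in(("st",(.58,-.07,.05)),("bl",(.505,-.335,.08))):
        u,v=proj(n,X).astype(int);cr=p[v-40:v+40,u-50:u+50,::-1];cv2.imwrite(f"pics/c_{n}_{nm}.png",0) if 0 else None
        ims[n+nm]=cv2.convertScaleAbs(cv2.resize(cr,(400,300),interpolation=cv2.INTER_CUBIC),alpha=1.5)
cv2.imwrite("pics/crops.png",np.vstack([np.hstack([ims["scenest"],ims["scenebl"]]),np.hstack([ims["topst"],ims["topbl"]])]))
E
```

```text
scene captop 245 mean [ 0.5601 -0.0172  0.1435] mec 0.5573 -0.013 0.0345 z [0.1382 0.144  0.1472]
scene pinhead 84 mean [ 0.4666 -0.343   0.1497] mec 0.4632 -0.3403 0.0126 z [0.1325 0.1523 0.1604]
scene pintop 43 mean [ 0.4644 -0.3419  0.1581] mec 0.4632 -0.3403 0.0126 z [0.1542 0.1582 0.1606]
scene therm 185 mean [ 0.5462 -0.339   0.1204] mec 0.5423 -0.3383 0.0234 z [0.1129 0.1208 0.1249]
scene block 673 mean [ 0.5094 -0.3426  0.0487] mec 0.5039 -0.3405 0.079 z [0.0441 0.0488 0.0525]
scene plate 1209 mean [ 0.5916 -0.0816  0.0142] mec 0.5726 -0.0521 0.1299 z [0.011  0.0141 0.0177]
scene fork 143 mean [ 0.5898 -0.1013  0.0655] mec 0.5849 -0.1052 0.0421 z [0.0579 0.0662 0.0706]
scene tube 35 mean [ 0.5981 -0.1226  0.0517] mec 0.599 -0.1222 0.012 z [0.0469 0.0516 0.0559]
platerect ((572.741455078125, -51.95008850097656), (130.48892211914062, 232.9367218017578), 20.70653533935547)
blockrect ((503.3504638671875, -338.7102966308594), (154.32022094726562, 54.208251953125), 2.469581365585327)
top captop 366 mean [ 0.5576 -0.0126  0.1462] mec 0.5574 -0.0128 0.0311 z [0.142  0.1461 0.1508]
to
[... 189 characters left out ...]
top therm 180 mean [ 0.5432 -0.3346  0.1232] mec 0.5436 -0.3356 0.0221 z [0.1177 0.1235 0.1286]
top block 616 mean [ 0.496  -0.334   0.0508] mec 0.5025 -0.3367 0.0782 z [0.0459 0.051  0.0549]
top plate 1517 mean [ 0.5739 -0.0576  0.0154] mec 0.5868 -0.047 0.1452 z [0.0114 0.0157 0.0186]
top fork 149 mean [ 0.5902 -0.1034  0.0676] mec 0.5865 -0.103 0.0424 z [0.0576 0.0684 0.0734]
top tube 21 mean [ 0.5991 -0.1202  0.0525] mec 0.5987 -0.1198 0.0116 z [0.0468 0.0529 0.0563]
platerect ((555.1095581054688, -44.74249267578125), (229.96652221679688, 258.9178466796875), 18.859878540039062)
blockrect ((503.2779235839844, -338.1640930175781), (149.88107299804688, 52.36433029174805), 3.320521354675293)
```

View pics/crops.png

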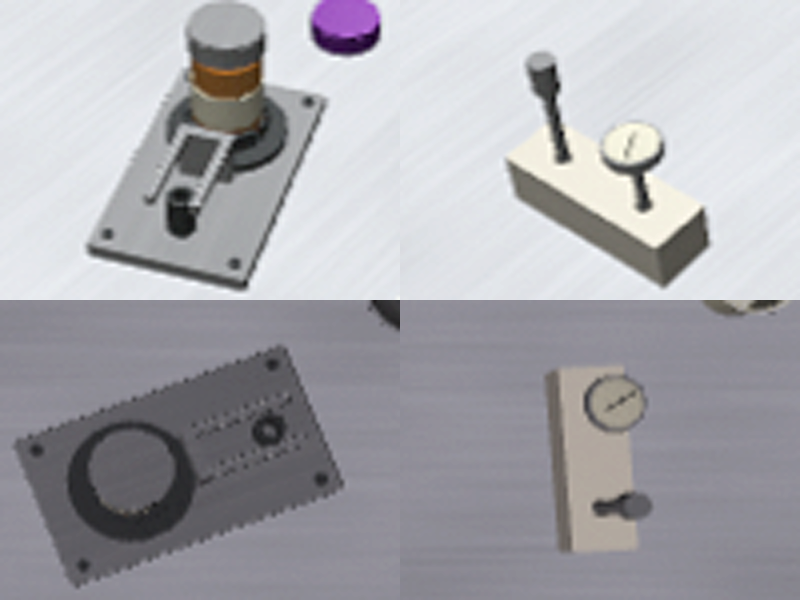

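The crop confirms the choices. The slim round head at (542,65) is the pin, next to the dial. The stand holds the grey steel cap, and its tube sits between the prongs. Jar axis to tube measures 115.7 mm, against 115 mm given. Now grasp the pin.

```bash
cat >> h.py <<'E'
def down(a): 
    c,s=np.cos(a),np.sin(a); return np.array([[0,c,s],[0,s,-c],[-1,0,0]],float)
def st(m=""):
    print(m,"t",round(manip.current_time(),2),"p",np.round(manip.current_ee_pos(),4),"F",np.round(manip.current_force(),2),"M",np.round(manip.current_ft_torque(),3),"g",round(manip.current_grip_width(),3))
PIN=np.array([.4629,-.3398]);JAR=np.array([.5574,-.0128]);TUBE=np.array([.5984,-.1206])
def save(n,name,X=None,w=60):
    p,d=manip.grab_frame(n); np.savez(f"/tmp/{name}.npz",p=p,d=d)
    q=p
    if X is not None:
        u,v=proj(n,X).astype(int); q=p[max(0,v-int(w*.75)):v+int(w*.75),max(0,u-w):u+w]
    cv2.imwrite(f"pics/{name}.png",cv2.convertScaleAbs(cv2.resize(q[:,:,::-1],(640,480),interpolation=cv2.INTER_CUBIC),alpha=1.4)); return p,d
E
python3 - <<'E'
from h import *
R=down(-np.pi/2)
manip.move_ptp([*PIN,.20],R); st("above")
manip.move_l([*PIN,.126]); st("down")
manip.set_gripper(0.0,60); st("grip")
manip.move_l([*PIN,.146],max_speed=.08); st("up20")
save("scene","grasp",[*PIN,.13]); st()
E
```

```text
above t 1.77 p [ 0.4625 -0.3404  0.2001] F [-0.33  0.4  -0.37] M [-0.044 -0.016  0.024] g 0.999
down t 2.41 p [ 0.463  -0.3405  0.1267] F [ 1.01 -0.41  0.27] M [0.006 0.001 0.016] g 1.004
grip t 3.03 p [ 0.4631 -0.3399  0.1264] F [0.79 0.03 3.27] M [0.007 0.089 0.034] g 0.213
up20 t 3.43 p [ 0.463  -0.3399  0.1464] F [ 0.04  0.17 -1.36] M [ 0.051  0.012 -0.055] g 0.217
 t 3.48 p [ 0.4628 -0.3397  0.1459] F [-0.54 -0.5  -1.73] M [0.013 0.002 0.013] g 0.212
```

View pics/grasp.png

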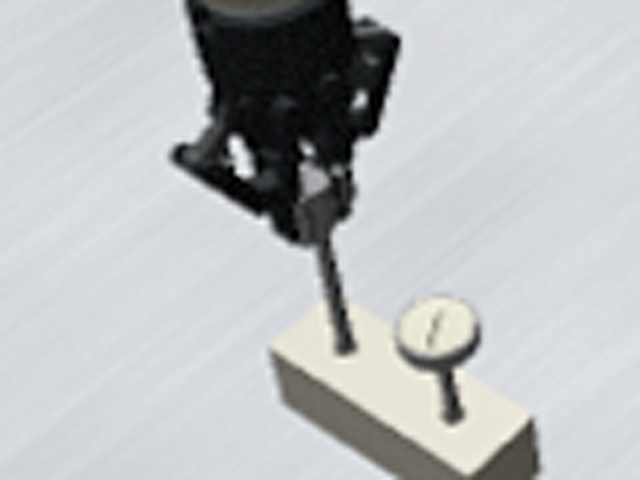

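The pin is held between the pads (head at (315,200)) and its shank is coming straight out of the block. Next, lift it clear and hover over the tube.

Run:
```python
from h import *
manip.move_l([*PIN,.25],max_speed=.25)
manip.move_l([*TUBE,.25],max_speed=.25)
manip.move_l([*TUBE,.196],max_speed=.15); manip.dwell(.2); st("hover")
p,d=save("scene","hov",[*TUBE,.08],35); save("top","hovt",[*TUBE,.08],35)
W=cloud("scene",d)
for z in np.arange(.078,.125,.006):
    m=sel(W,TUBE,.03,z,z+.006); print(round(z,3),m.sum(),W[m].mean(0).round(4))
m=sel(W,TUBE,.03,.045,.057);print("tube",W[m].mean(0).round(4))
for r in manip.look_for("scene","pin_foot")[:2]+manip.look_for("scene","tube_mouth")[:2]: print(r)
```

```text
hover t 5.94 p [ 0.5989 -0.1209  0.1972] F [ 0.1  -0.61 -2.09] M [ 0.03  -0.019  0.005] g 0.214
0.078 0 [nan nan nan]
0.084 4 [ 0.603  -0.1246  0.0872]
0.09 3 [ 0.6031 -0.1242  0.0931]
0.096 6 [ 0.6013 -0.1242  0.0983]
0.102 5 [ 0.5998 -0.1224  0.1046]
0.108 5 [ 0.6006 -0.1239  0.1105]
0.114 7 [ 0.6009 -0.1236  0.1175]
0.12 6 [ 0.5983 -0.1229  0.1222]
tube [ 0.5997 -0.1224  0.0513]
{'at': [0.4144, 0.32, 0.0654], 'confidence': 0.23}
{'at': [0.5938, -0.0761, 0.0134], 'confidence': 0.86}
{'at': [0.5701, -0.0196, 0.1381], 'confidence': 0.3}<stdin>:8: RuntimeWarning: Mean of empty slice.
  ret = um.true_divide(
```

View pics/hov.png

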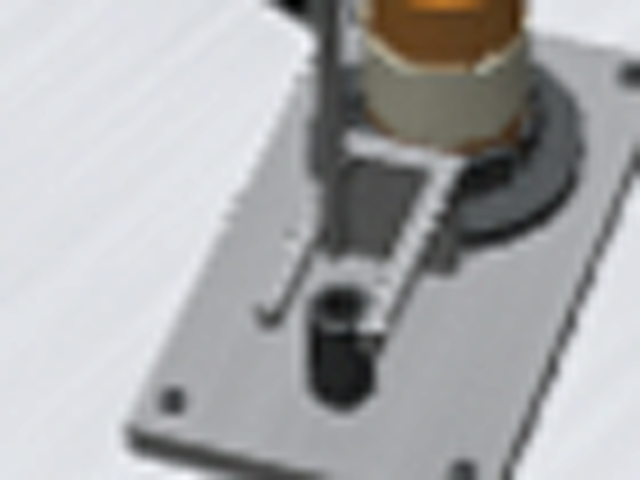

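View pics/hovt.png

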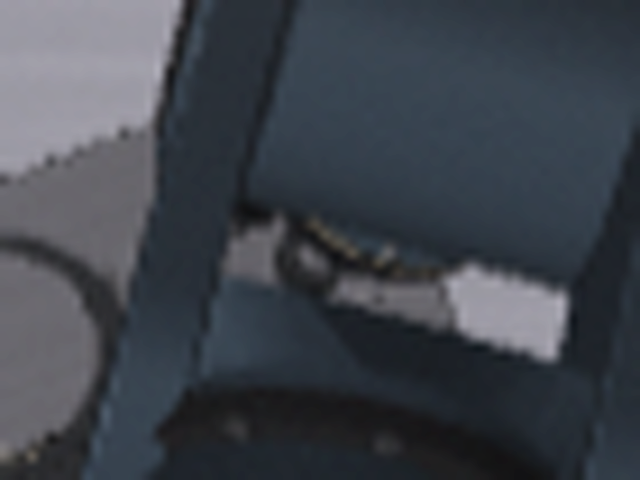

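The foot shows at about (336,248) in the crop, and the tube mouth at about (341,300). I'll compare both with their projections.

Run:
```python
from h import *
u0=proj("scene",[*TUBE,.08]).astype(int); o=u0-np.array([35,26]); s=640/70; sy=480/52
def c(X): q=proj("scene",X)-o; return np.round([(q[0]+.5)*s,(q[1]+.5)*sy],1)
tcp=np.array([.5989,-.1209])
print("mouth",c([*TUBE,.055]),"foot",c([*tcp,.1972-.1164]),"up",c([*tcp,.12]))
for dx in ([.001,0,0],[0,.001,0],[0,0,.001]): print(c(np.array([*TUBE,.055])+dx)-c([*TUBE,.055]))
q=np.load("/tmp/hov.npz")["p"];v0,u0=o[1],o[0]
im=q[v0:v0+52,u0:u0+70,::-1]
cr=im[14:40,26:50]
cv2.imwrite("pics/z1.png",cv2.convertScaleAbs(cv2.resize(cr,None,fx=22,fy=22,interpolation=cv2.INTER_NEAREST),alpha=2.0))
```

```text
mouth [335.3 305.7] foot [334.2 253. ] up [331.5 168.3]
[2.2 1.4]
[ 1.9 -1.7]
[-0.1 -2. ]
```

View pics/z1.png

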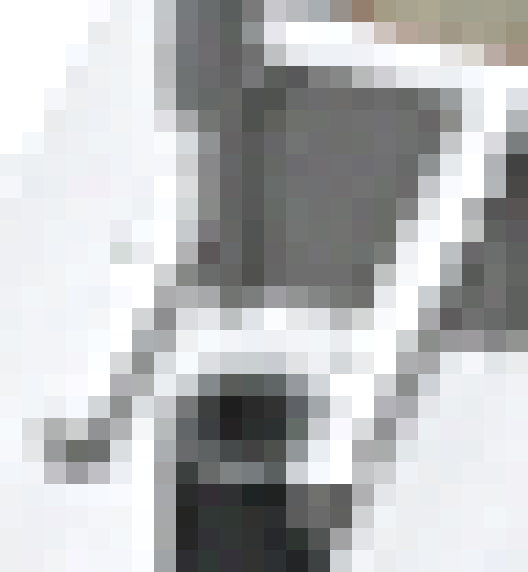

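Run:
```python
from h import *
from scipy.optimize import least_squares
ims=[]
for n,f in(("top","top0"),("scene","scene0"),("scene","hov")):
    p=np.load(f"/tmp/{f}.npz")["p"]; u,v=np.round(proj(n,[*TUBE,.055])).astype(int)
    cr=p[v-9:v+10,u-9:u+10,::-1]; k=cv2.resize(cr,(260,260),interpolation=cv2.INTER_NEAREST)
    s=260/19
    def P(X): q=proj(n,X); return ((q-[u-9,v-9]+.5)*s)
    k=cv2.convertScaleAbs(k,alpha=2.2)
    for r in(.0068,.012):
        pts=np.array([P([TUBE[0]+r*np.cos(t),TUBE[1]+r*np.sin(t),.055]) for t in np.linspace(0,6.283,40)])
        cv2.polylines(k,[np.round(pts).astype(int)],True,(0,0,255) if r<.01 else (0,200,0),1)
    ims.append(k)
cv2.imwrite("pics/ov.png",np.hstack(ims))
```

```text
(no output)
```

View pics/ov.png

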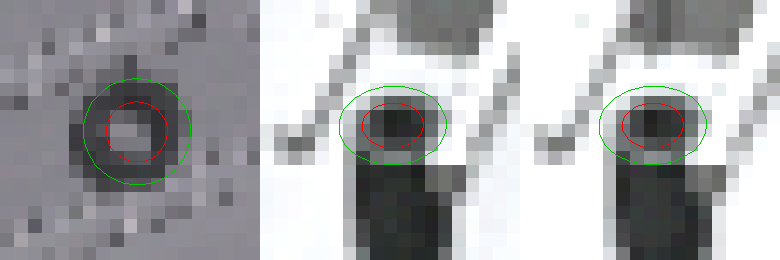

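The overlay suggests the tube lies about 1.2 mm further towards +y. I'll descend there, checking force as I go.

```bash
sed -i 's/TUBE=.*/TUBE=np.array([.5988,-.1194])/' h.py
python3 - <<'E'
from h import *
manip.move_l([*TUBE,.178],max_speed=.08); manip.dwell(.2); st()
for z in np.arange(.174,.155,-.003):
    manip.move_l([*TUBE,z],max_speed=.05); st()
    if manip.current_force()[2]>8: print("contact");break
E
```

```text
t 6.72 p [ 0.599  -0.1195  0.1783] F [-0.34 -0.62 -1.47] M [-0.038 -0.018 -0.002] g 0.219
 t 6.97 p [ 0.5986 -0.1194  0.1737] F [-0.52  1.06 -1.09] M [ 0.043 -0.035  0.013] g 0.218
 t 7.22 p [ 0.5987 -0.1194  0.1708] F [ 0.05 -1.04 -2.54] M [-0.017  0.009  0.006] g 0.216
 t 7.47 p [ 0.5987 -0.1194  0.1678] F [ 0.14 -0.37 -1.58] M [ 0.006  0.01  -0.064] g 0.217
 t 7.72 p [ 0.5987 -0.1194  0.1648] F [ 0.31  0.17 -1.21] M [-0.025 -0.057  0.033] g 0.215
 t 7.97 p [ 0.5987 -0.1194  0.1618] F [-0.64  0.08 -2.12] M [0.024 0.053 0.003] g 0.215
 t 8.22 p [ 0.5987 -0.1194  0.1588] F [-0.23 -0.35 -0.74] M [0.015 0.034 0.016] g 0.216
 t 8.47 p [ 0.5987 -0.1194  0.1558] F [-0.02  0.29 -1.12] M [-0.028  0.013  0.032] g 0.222
```

No force with the foot about 15 mm below the rim, so it's in the bore. I'll push it home; the floor should come at TCP z of about 0.131.

Run:
```python
from h import *
manip.move_l([*TUBE,.136],max_speed=.06); st()
for z in np.arange(.134,.1235,-.001):
    manip.move_l([*TUBE,z],max_speed=.03); st()
    if manip.current_force()[2]>12: print("contact");break
save("scene","home",[*TUBE,.08],35)
```

```text
t 8.95 p [ 0.5987 -0.1194  0.1356] F [ 0.63  0.65 -1.54] M [ 0.027  0.065 -0.028] g 0.218
 t 9.2 p [ 0.5988 -0.1194  0.1341] F [ 0.11  0.02 -1.43] M [ 0.041 -0.019 -0.064] g 0.213
 t 9.45 p [ 0.5988 -0.1194  0.133 ] F [-0.48  0.13 -1.37] M [-0.021 -0.031  0.02 ] g 0.215
 t 9.7 p [ 0.5988 -0.1194  0.1319] F [-0.06 -0.39 -2.  ] M [ 0.007  0.027 -0.01 ] g 0.218
 t 9.95 p [ 0.599  -0.1194  0.1314] F [0.52 1.07 2.52] M [-0.02   0.079  0.05 ] g 0.218
 t 10.2 p [ 0.5995 -0.1195  0.1312] F [-2.14 -0.1  10.29] M [0.171 0.312 0.019] g 0.216
 t 10.45 p [ 0.5999 -0.1196  0.1311] F [-2.44  0.46 16.63] M [0.241 0.572 0.002] g 0.215
contact
```

View pics/home.png

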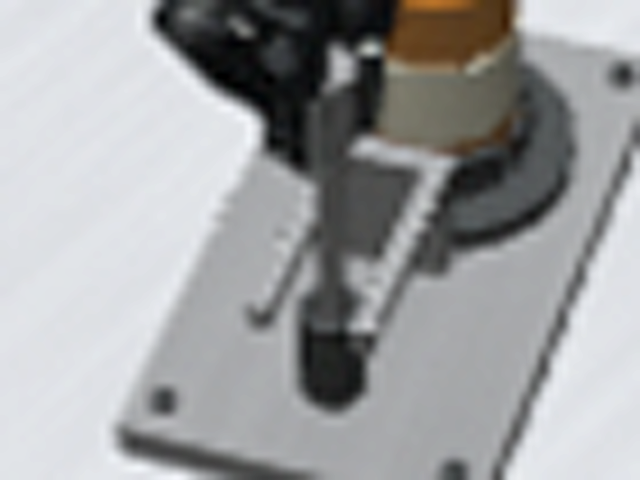

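The foot met the floor at TCP z = 0.1312 m with 16 N, just as predicted, and the picture shows the shank standing in the tube at (330,300) between the prongs. Next I'll release it and go to the cap.

```bash
sed -i 's/JAR=np[^;]*;/JAR=np.array([.5577,-.0124]);/' h.py
python3 - <<'E'
from h import *
manip.move_l([*TUBE,.1312],max_speed=.03)
manip.set_gripper(0.7); st("rel")
manip.move_l([*TUBE,.24],max_speed=.2); manip.set_gripper(1.0)
manip.move_ptp([*JAR,.24],down(-.55)); st("above cap")
print(manip.current_qpos())
p,d=save("scene","afterpin",[*TUBE,.11],45); W=cloud("scene",d)
m=sel(W,TUBE,.03,.12,.18);print("head",W[m].mean(0).round(4),np.percentile(W[m][:,2],[2,98]).round(4))
E
```

```text
rel t 11.22 p [ 0.5988 -0.1194  0.1311] F [-0.13  0.44 -0.98] M [0.019 0.019 0.021] g 0.699
above cap t 13.12 p [ 0.5579 -0.0127  0.2401] F [-0.43 -0.78 -0.04] M [-0.015  0.024  0.055] g 0.998
[-1.06135859e-01  3.56359728e-01  1.62077500e+00 -1.61923792e-04
  1.16416576e+00  4.46485087e-01]
head [ 0.6023 -0.1232  0.152 ] [0.1254 0.1673]
```

View pics/afterpin.png

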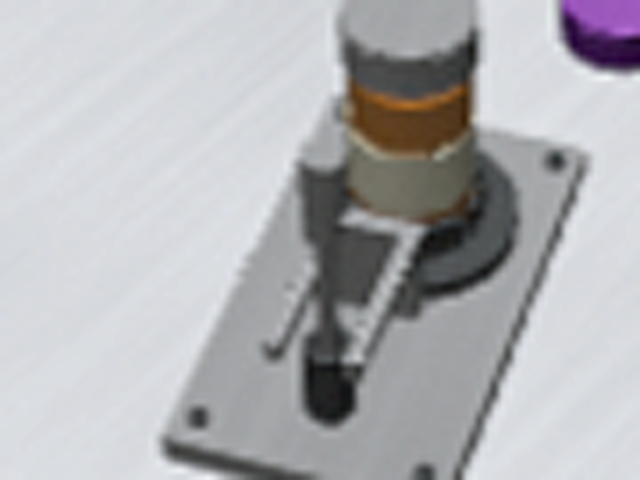

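The pin stands upright in the tube at (325,260) between the prongs, with its head top at about 0.165 m as expected. Now I'll grip the cap.

Run:
```python
from h import *
manip.move_l([*JAR,.165],max_speed=.15)
manip.move_l([*JAR,.109],max_speed=.08); st("down")
manip.set_gripper(0.0,70); st("grip")
manip.dwell(.2); st()
save("scene","capgrip",[*JAR,.11],45)
```

```text
down t 14.68 p [ 0.558  -0.0124  0.1094] F [ 0.4   0.26 -0.22] M [-0.043  0.007 -0.075] g 1.0
grip t 15.02 p [ 0.5584 -0.0126  0.11  ] F [-0.01 -1.66  5.16] M [-0.105 -0.009  0.026] g 0.71
 t 15.22 p [ 0.5584 -0.0126  0.11  ] F [-0.75 -0.65  5.42] M [-0.163  0.006 -0.008] g 0.713
```

View pics/capgrip.png

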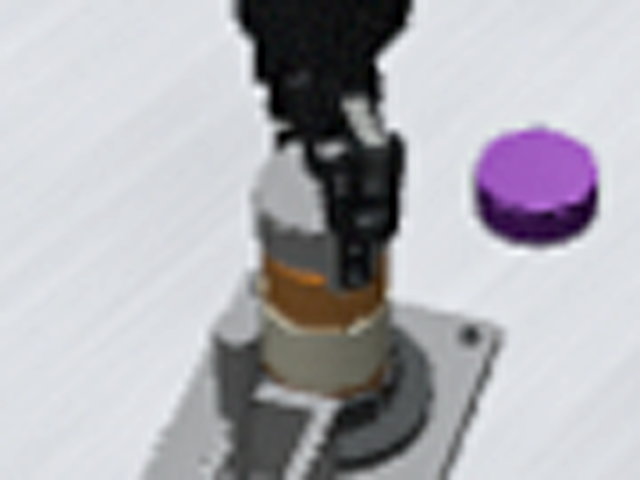

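The pads hold the cap at (340,225), clear of the shoulder; the width of 0.713 matches about 61 mm. Now I'll turn it in small anticlockwise steps, watching the moment and the vertical force.

Run:
```python
from h import *
C=[.558,-.0125,.110]
def rd():
    F=np.mean([np.r_[manip.current_force(),manip.current_ft_torque()] for _ in range(4)],0);return F
for k in range(1,11):
    manip.move_l(C,attitude=down(-.55+.06*k),max_speed=.05)
    F=rd();y=manip.current_tcp_rot()[:,1]
    print(k,round(manip.current_time(),2),"turn",round(np.arctan2(y[1],y[0])+.55,3),F.round(3),round(manip.current_grip_width(),3))
    if abs(F[:3]).max()>40: break
```

```text
1 15.52 turn 0.059 [ 3.063 -0.15  -3.797 -0.155 -0.541 -0.036] 0.709
2 15.77 turn 0.118 [ 3.036 -1.403 -1.712 -0.191 -0.519  0.041] 0.706
3 16.02 turn 0.177 [ 1.148 -1.154 -1.344 -0.177 -0.431  0.04 ] 0.708
4 16.27 turn 0.237 [ 2.59  -1.903 -0.669 -0.262 -0.446 -0.051] 0.71
5 16.52 turn 0.297 [ 1.581 -2.256 -0.974 -0.292 -0.559 -0.048] 0.716
6 16.77 turn 0.357 [ 3.022 -2.611 -1.517 -0.408 -0.624 -0.018] 0.707
7 17.02 turn 0.417 [ 2.731 -1.48  -0.393 -0.369 -0.685 -0.027] 0.713
8 17.27 turn 0.477 [ 3.117 -1.875 -0.343 -0.384 -0.752 -0.059] 0.707
9 17.52 turn 0.537 [ 3.94  -3.431 -0.018 -0.423 -0.814 -0.101] 0.707
10 17.77 turn 0.597 [ 3.793 -3.029  1.303 -0.437 -0.784 -0.069] 0.707
```

The moment about z is far below the expected 0.3 N m. I'll look before turning further.

Run:
```python
from h import *
save("scene","turn1",[*JAR,.09],45); st()
print(np.round(manip.current_joint_torque(),2))
```

```text
t 17.82 p [ 0.5581 -0.0125  0.1101] F [ 4.97 -2.94  0.31] M [-0.498 -0.829 -0.08 ] g 0.713
[  1.67 -54.19 -21.44   0.42   1.26  -0.1 ]
```

View pics/turn1.png

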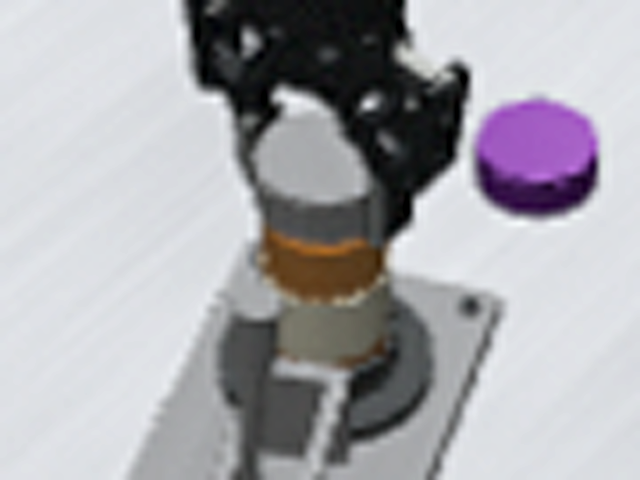

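Run:
```python
from h import *
save("scene","turn2",[*TUBE,.07],40)
```

```text
(no output)
```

View pics/turn2.png

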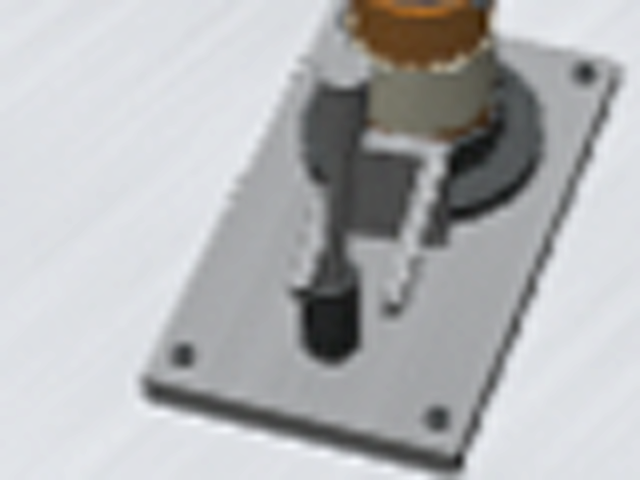

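The fork has swung until its left prong, at (315,270), bears on the pin, so the lock is working. The cap is turning relative to the jar by roughly the turn minus 0.1 rad. I'll continue in small steps and look for the release.

Run:
```python
from h import *
C=[.558,-.0125,.110]
def rd():
    return np.mean([np.r_[manip.current_force(),manip.current_ft_torque()] for _ in range(6)],0)
for t in (.63,.66,.69,.72,.75,.78):
    manip.move_l(C,attitude=down(-.55+t),max_speed=.05); manip.dwell(.1)
    F=rd();y=manip.current_tcp_rot()[:,1]
    print(t,round(manip.current_time(),2),"turn",round(np.arctan2(y[1],y[0])+.55,3),F.round(3),round(manip.current_grip_width(),3),np.round(manip.current_joint_torque()[5],3),manip.current_ee_pos().round(4))
    if F[2]>7: print("release?");break
```

```text
0.63 18.22 turn 0.627 [ 3.839 -3.027  0.755 -0.465 -0.823 -0.218] 0.709 -0.216 [ 0.5582 -0.0125  0.1101]
0.66 18.57 turn 0.657 [ 4.902 -2.152 -0.509 -0.416 -0.774 -0.205] 0.71 -0.213 [ 0.5582 -0.0125  0.1101]
0.69 18.92 turn 0.687 [ 3.882 -4.575  1.048 -0.484 -0.792 -0.189] 0.713 -0.207 [ 0.5582 -0.0125  0.1101]
0.72 19.27 turn 0.717 [ 4.405 -3.595  0.093 -0.465 -0.786 -0.222] 0.713 -0.206 [ 0.5582 -0.0125  0.1102]
0.75 19.62 turn 0.747 [ 3.547 -2.143  1.393 -0.429 -0.727 -0.193] 0.705 -0.197 [ 0.5582 -0.0125  0.1101]
0.78 19.97 turn 0.777 [ 4.692 -3.693  0.895 -0.471 -0.727 -0.193] 0.707 -0.191 [ 0.5582 -0.0125  0.1102]
```

After settling, the moment is a steady −0.2 N m, so the cap is really being turned. On to release.

Run:
```python
from h import *
C=[.558,-.0125,.110]
def rd():
    return np.mean([np.r_[manip.current_force(),manip.current_ft_torque()] for _ in range(6)],0)
for t in np.arange(.80,.97,.02):
    manip.move_l(C,attitude=down(-.55+t),max_speed=.05); manip.dwell(.15)
    F=rd();q=manip.current_joint_torque()[5]
    print(round(t,2),round(manip.current_time(),2),F.round(3),round(manip.current_grip_width(),3),np.round(q,3),manip.current_ee_pos().round(4))
    if F[2]>7 or abs(q)<.1: print("release?");break
```

```text
0.8 20.37 [ 3.514 -3.819  1.386 -0.456 -0.772 -0.265] 0.71 -0.259 [ 0.5582 -0.0125  0.1102]
0.82 20.77 [ 4.683 -3.14   3.561 -0.414 -0.777 -0.315] 0.709 -0.269 [ 0.5582 -0.0125  0.1103]
0.84 21.17 [ 3.952 -2.087  4.883 -0.393 -0.658 -0.264] 0.711 -0.243 [ 0.5582 -0.0125  0.1103]
0.86 21.57 [ 3.508 -3.799  6.971 -0.38  -0.576 -0.223] 0.707 -0.198 [ 0.5583 -0.0125  0.1104]
0.88 21.97 [ 2.423 -3.498  7.135 -0.424 -0.607 -0.209] 0.711 -0.196 [ 0.5583 -0.0125  0.1104]
release?
```

Fz has risen to +7 N (gasket push) and the moment is falling. Before turning any further I'll test with a 1.5 mm lift.

Run:
```python
from h import *
def rd():
    return np.mean([np.r_[manip.current_force(),manip.current_ft_torque()] for _ in range(6)],0)
for z in (.1105,.111,.1115):
    manip.move_l([.558,-.0125,z],max_speed=.02); manip.dwell(.15)
    print(z,round(manip.current_time(),2),rd().round(3),manip.current_grip_width(),manip.current_joint_torque()[5],manip.current_ee_pos().round(4))
```

```text
0.1105 22.37 [ 2.413 -2.527  7.556 -0.395 -0.607 -0.163] 0.7084284798041223 -0.17916713375598192 [ 0.5583 -0.0125  0.111 ]
0.111 22.77 [ 3.329 -2.765  8.66  -0.404 -0.524 -0.199] 0.7109181956493383 -0.16593195497989655 [ 0.5583 -0.0125  0.1116]
0.1115 23.17 [ 2.221 -2.94   9.229 -0.392 -0.497 -0.172] 0.7085691047210942 -0.1525435969233513 [ 0.5583 -0.0125  0.1121]
```

The cap is rising with a +9 N gasket push and no downward restraint, so it is free. I'll stop turning and lift straight up under force guard.

Run:
```python
from h import *
def rd():
    return np.mean([np.r_[manip.current_force(),manip.current_ft_torque()] for _ in range(6)],0)
ok=True
for z in (.1125,.114,.116,.118,.120,.123,.126,.130):
    manip.move_l([.558,-.0125,z],max_speed=.03); F=rd()
    print(z,round(manip.current_time(),2),F.round(3),round(manip.current_grip_width(),3),manip.current_ee_pos().round(4))
    if F[2]<-10 or abs(F[:3]).max()>25: print("STOP");ok=False;break
save("scene","lift1",[*JAR,.12],45)
```

```text
0.1125 23.42 [ 1.6950e+00 -2.0630e+00  1.0963e+01 -3.3000e-01 -2.7000e-01  3.0000e-03] 0.709 [ 0.5582 -0.0125  0.1133]
0.114 23.67 [ 4.470e-01 -1.086e+00  6.916e+00 -4.000e-03 -1.420e-01  9.000e-03] 0.71 [ 0.5576 -0.0122  0.114 ]
0.116 23.92 [-0.796  1.008  0.297  0.055 -0.035  0.041] 0.709 [ 0.5572 -0.0123  0.1154]
0.118 24.17 [ 0.052 -0.918  0.03   0.064  0.012 -0.006] 0.706 [ 0.5578 -0.0125  0.1179]
0.12 24.42 [-0.118  0.456 -1.442  0.059  0.006  0.021] 0.712 [ 0.5581 -0.0125  0.1201]
0.123 24.67 [-0.314 -0.742 -0.194  0.046  0.001 -0.018] 0.708 [ 0.5582 -0.0125  0.1232]
0.126 24.92 [ 0.31   0.169 -0.645  0.031 -0.027 -0.051] 0.708 [ 0.5581 -0.0125  0.1263]
0.13 25.2 [-0.216 -0.113 -0.369  0.035  0.012 -0.017] 0.71 [ 0.5581 -0.0125  0.1302]
```

View pics/lift1.png

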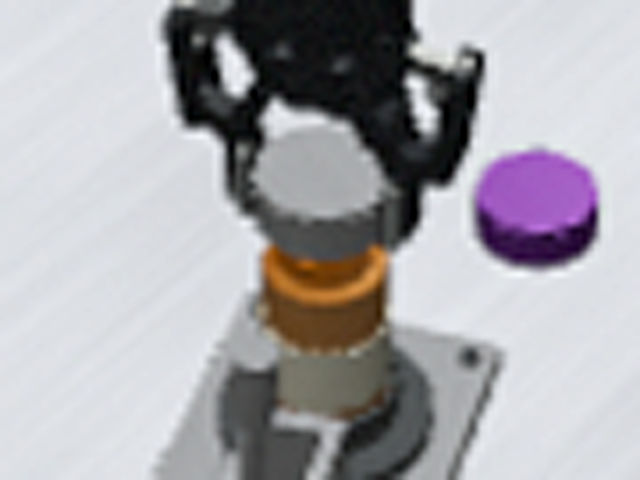

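The cap came off with the jar neck visible below it at (325,265), and the force dropped to about 0. I'll raise it so the lower edge is at 0.168 m, 3 cm above the mouth, and verify.

Run:
```python
from h import *
manip.move_l([.558,-.0125,.157],max_speed=.05); manip.dwell(.3); st()
print(manip.current_tcp_rot().round(3).tolist())
p,d=save("scene","fin",[*JAR,.12],70); W=cloud("scene",d)
m=sel(W,JAR,.03,.17,.205); g=p.astype(int); m&=(g.min(-1)>90)
Q=W[m]; print(len(Q),np.percentile(Q[:,2],[5,25,50,75,95]).round(4))
A=np.c_[Q[:,:2],np.ones(len(Q))]
k=Q[:,2]>np.percentile(Q[:,2],30); print("slope",np.linalg.lstsq(A[k],Q[k,2],rcond=None)[0].round(3))
s=240/ (52)
print("expected top centre .192 px",proj("scene",[*JAR,.192]),"bottom",proj("scene",[*JAR,.168]))
m=sel(W,TUBE,.03,.12,.18);print("pin head",W[m].mean(0).round(4),np.percentile(W[m][:,2],[2,98]).round(4))
```

```text
t 26.24 p [ 0.5579 -0.0125  0.1568] F [-1.12  0.03 -0.62] M [ 0.025  0.033 -0.076] g 0.709
[[-0.0, 0.946, 0.324], [0.0, 0.324, -0.946], [-1.0, -0.0, -0.0]]
167 [0.188  0.1896 0.1908 0.1919 0.1937]
slope [ 0.002 -0.014  0.191]
expected top centre .192 px [253.99029329 168.14900964] bottom [254.01896982 174.16975879]
pin head [ 0.6081 -0.121   0.1511] [0.1217 0.166 ]
```

View pics/fin.png

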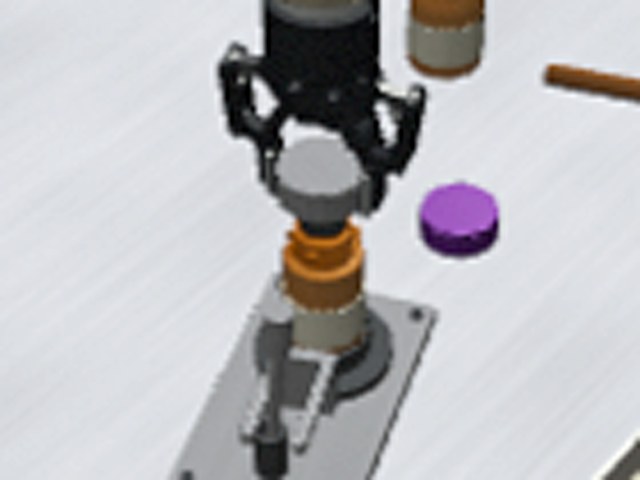

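The cap is held level at (318,180). Its top measures about 0.191 m (0.192 expected), with slopes under 0.015. The pin is still home at (272,430) between the prongs, and the jar has turned only within its play. I'll hand it in.

Run:
```python
from h import *
st(); manip.sign_off()
```

```text
t 26.29 p [ 0.558  -0.0125  0.1568] F [ 0.12 -0.13 -1.56] M [0.031 0.058 0.043] g 0.71
the job is handed in; nothing more can be done
```

I handed the job in at 26.3 s with the pin locking the stand and the gripper still holding the unscrewed cap above the jar; `sign_off` gave no verdict.

- **Pin:** I took it from the white block and pushed it between the prongs. It met the tube floor at the predicted height (tool tip 0.131 m) with about 17 N. In the last picture it stands in the tube, with its head top at about 0.166 m against 0.165 m expected.
- **Cap:** I turned it anticlockwise by 0.88 rad in all, roughly 0.1 rad of which was the fork taking up its play against the pin. I stopped when the gasket's upward push appeared, checked with a 1.5 mm lift that it was free, then lifted straight up.
- **Final pose:** The cap is level and its top measures about 0.191 m, so its lower edge is about 3 cm above the jar's mouth. The jar turned only within its play.
- **What disagreed:** The turning moment read only 0.2 to 0.3 N m once settled, and my early readings without a pause were lower still. When I stopped turning, about 0.15 to 0.2 N m was left, and it vanished about 2 mm into the lift.
- **Not checked:** I didn't measure the bystanders again. The arm was never brought near them; of these, the last crop showed only the spare jar, with part of the spatula, and the purple cap.

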